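Sanitise the bedside phone under the UV lamp

TASK

Pick up the black cordless phone handset and hold it upright in front of the violet window of the UV lamp, at the window's height and with its centre about 8 cm away, turning it so that first the keypad face, then the narrow side with the orange volume key, then the back squarely faces the window, each for about a second. Then stand it upright, gently, in the middle of the round tray and let go. Leave the green tumbler where it stands.

Things in the scene. Friction and masses are not known exactly. Their poses are not given: they have to be found in the camera images.
- handset_center (a point): Black phone handset, 130 mm tall (z, up), 48 wide (y), 30 thick (x), 0.16 kg, standing on its foot; point half-way up, at its centre. -x: keypad face (blue screen, white keys), at first turned away from the robot and to its left; +x: back (grey panel); -y: narrow side with orange volume key, lower half. Grip from above, across y or x as suits the wrist, 45 mm above the point, near the top.
- lamp_window (a point): Face centre of the violet window, 66 mm wide, 76 tall, of the UV lamp, a white housing 100 mm wide, 144 tall, 44 deep, fixed to the table on the robot's left. 95 mm above the table. -x points level out of the window, y along its width, z up; the housing lies to +x. Its base plate, 14 mm high, reaches 35 mm out in front of the window.
- tray_top (a point): Centre of the top of the round wooden tray with a green inlay, 140 mm across and 8 mm thick, fixed flat on the table; the point lies on its upper surface, 8 mm above the table.
- tumbler: Green glass tumbler, 68 mm across, 95 mm tall, upright on the table; origin at the centre of its underside. A bystander. A wooden clock 70 x 45 x 85 mm and a flat black TV remote are about too; tumbler, clock and handset stand in any of three places, over 100 mm apart.
Not all that is in view belongs to the job. Of the things shaped like the part that bears lamp_window, the white one is meant.

How it is judged:
By the outcome, as a careful person would: the job done as asked, in the order asked, and still so for the second after the job is handed in, with the robot touching nothing.
It also fails if it takes over 58 s, if anything falls off the work surface, if the arm or the gripper's body presses on something with over 40 N, if the wrist force passes 120 N, or if a joint passes its speed limit or range.

ROBOT

A 6-joint arm with a two-finger parallel gripper is mounted at the origin on the work surface. World frame = base frame: x ahead of the robot, y to its left, z up, the work surface at z = 0. Lengths are in m, angles in rad, forces in N, time in s.
With the tool pointing down it reaches from about 0.25 to 0.775 m from the base axis. Payload 4 kg.
Tool frame: the origin (TCP) lies at the centre of the arm's flange, where the gripper is bolted on; the fingertips stand 199 mm ahead of it and the grasp point (between the pads) lies 180 mm ahead of it (robot.tcp_to_tips is the z of the fingertips in the tool frame, in m); z points along the fingers, y is the line along which they close (so a half turn about z gives the same grasp; the last joint's range is limited). The gripper opens to 94 mm and grips with 3 to 60 N. Pads are 16 mm wide; open, the fingers measure 119 mm over their backs; the gripper's body (75 mm by 177 mm) begins 78 mm behind the grasp point.
Start: joints at [1.242, 0.087, 1.371, -0, 1.684, -0.103], TCP at [0.123, 0.536, 0.405] pointing down, gripper open.
Joint ranges: [-3.1, 3.1], [-0.76, 2.03], [0.27, 2.55], [-1.08, 4.22], [0.17, 2.65], [-2.57, 2.57]. Speed limits (rad/s): [2.79, 2.79, 3.14, 3.14, 3.14, 3.14].

INTERFACE

Orientations are given as [roll, pitch, yaw] about the fixed x, y, z axes, in that order (R = Rz(yaw) Ry(pitch) Rx(roll)).
In Python, from bench import robot gives the robot as it stands.
- The arm moves only by the tool play_rows, never from a script. Its arguments are lists of equal length, an entry for each row: "translation": the shift along the tool's x, y, z scaled (see below), a list of three; "twist": the turn, a rotation vector about the tool's x, y, z scaled (see below), a list of three; "gripper": the opening, from -1 (shut) to 1 (fully open). A call has 1 to 8 rows; each row shifts and turns the commanded pose from where the row before left it, along the tool's axes as they then stand; what a row does not reach is not made up. The controller multiplies each number of a shift by 0.04 m and each number of a turn by 0.1 rad. A row lasts 1/10 s, in which the tool goes at most 50 mm and 8.59 degrees, less where a joint would pass 70% of its speed; a pose out of reach is approached as far as the arm can. A call with a number of a shift or a turn outside -1 to 1 is refused whole. A call with a gripper value outside its range is refused whole. The fingers move at their own pace and stop on an object; the grip force is fixed at half the most. Time passes only in rows, so rows that do not move let the fingers close. It gives the time, the measured TCP pose, the force, the opening and the grip force at its end, in the units of the state.
- robot.get_obs(): the state, without advancing time (a new reading comes with each control period).
- robot.snapshot(name): name is "side" or "top"; returns the picture (480x640x3 uint8, red, green, blue); there is no depth.
- robot.camera_model(name): a dict with "camera_matrix" (3x3 intrinsics, pixels), "rvec" (rotation vector, rad) and "tvec" (3), from world to camera coordinates, as OpenCV has them. Camera axes: x right, y down, z forward; pixel columns grow to the right and rows downward; lengths in m; the calibration is good to about 2 mm. A picture is of the moment at which its call begins. camera_model takes no time and is no camera call.
- robot.close_job(): hands the job in; it is judged then, once.
Trained networks look in the newest picture that a camera, given by its name, has taken for a name from the list of things; names that differ only in an ending like _2 or _b are one class to them, and where a whole thing is asked for, a point or a joint stands for the part that bears it (a point fixed in the world has none). Each returns a list of dicts, best first, with "score" (0 to 1); they miss things now and then, are a little off and sometimes report something else, mostly with a low value. They report only what shows in the picture. A call takes as long as a camera call. They do not tell look-alikes from the thing itself.
- robot.recognise(name, camera): "centre" ([x, y, z] in m, in world coordinates, good to about 4 mm: the middle of the surface that is visible of it).
- robot.spot_point(name, camera): "centre" ([x, y, z] in m, in world coordinates, good to about 4 mm: a listed point, or the origin of a listed thing).
The state is a dict: "time": time; "joint_positions": joint angles; "qvel": joint speeds; "joint_torque": joint torques, N m; "tool_pos": TCP position; "ee_rot": TCP orientation; "wrist_force": force on the tool from outside, world axes, zero at the start; "wrist_torque": the same for the moment, N m; "width": finger opening in m; "finger_force": force on a finger pad.
Only numpy, scipy, OpenCV 4.12 (cv2) and the standard library are available. Lean on these libraries where they do the work, as an engineer would, in place of code of your own. Each camera call takes 0.05 s, during which the arm holds its last target. There are 200 camera calls.

## Working session

There is one attempt and no reset: what is moved stays moved. The work goes in short steps, Python scripts to look and compute and a tool call to move; the robot and the scene stay as the last step left them, time stands still between calls to the robot, and variables do not carry over. Pictures are saved under pics/ and viewed, at most 10 in all, crops included, and the job is handed in when it is done.

Besides the shell and the picture viewer there is one more tool, called after "Call:" as a command line: name --argument value ..., lists and objects as JSON in quotes. play_rows: Moves the arm, as the interface text tells. Its arguments: {"type":"object","properties":{"translation":{"type":"array","items":{"type":"array","items":{"type":"number","minimum":-1,"maximum":1}}},"twist":{"type":"array","items":{"type":"array","items":{"type":"number","minimum":-1,"maximum":1}}},"gripper":{"type":"array","items":{"type":"number"}}},"required":["translation","twist","gripper"]}

```bash
mkdir -p pics; ls
python3 - <<'E'
from bench import robot
import cv2, numpy as np
for c in("side","top"):
    im=robot.snapshot(c); cv2.imwrite(f"pics/{c}0.png",im[:,:,::-1])
    m=robot.camera_model(c); R=cv2.Rodrigues(np.array(m["rvec"]))[0]; print(c,"cam at",(-R.T@np.array(m["tvec"]).ravel()).round(3),"fwd",R[2].round(2))
    P=lambda p:cv2.projectPoints(np.array([p],float),np.array(m["rvec"]),np.array(m["tvec"]),np.array(m["camera_matrix"]),None)[0].ravel().round(0)
    for n in("handset_center","lamp_window","tray_top","tumbler"):
        for d in robot.spot_point(n,c): print(n,"pt",np.round(d["centre"],3),round(d["score"],2),P(d["centre"]))
o=robot.get_obs(); print({k:np.round(v,3) for k,v in o.items()})
E
```

```text
pics
side cam at [0.259 0.853 0.551] fwd [ 0.25 -0.83 -0.49]
handset_center pt [0.687 0.002 0.061] 0.84 [239. 220.]
lamp_window pt [ 0.494 -0.025  0.009] 0.62 [334. 252.]
tray_top pt [ 0.5   -0.022  0.01 ] 0.95 [331. 252.]
tumbler pt [ 0.652 -0.243  0.002] 0.57 [296. 201.]
top cam at [0.365 0.088 1.419] fwd [ 0.07 -0.01 -1.  ]
handset_center pt [0.689 0.002 0.062] 0.87 [341. 131.]
lamp_window pt [0.564 0.441 0.093] 0.92 [139. 186.]
lamp_window pt [0.436 0.284 0.094] 0.91 [212. 245.]
lamp_window pt [0.256 0.26  0.099] 0.81 [222. 330.]
tray_top pt [ 0.497 -0.019  0.004] 0.96 [350. 219.]
tumbler pt [ 0.654 -0.24   0.002] 0.95 [444. 151.]
{'time': np.float64(0.5), 'joint_positions': array([ 1.242,  0.087,  1.371, -0.   ,  1.684, -0.103]), 'qvel': array([ 0.   , -0.001, -0.002, -0.001, -0.001,  0.   ]), 'joint_torque': array([-1.0000e-03, -3.3963e+01, -3.0227e+01,  7.2000e-02,  2.4000e-02,
       -0.0000e+00]), 'tool_pos': array([0.123, 0.536, 0.405]), 'ee_rot': array([3.142, 0.   , 2.916]), 'wrist_force': array([-0.088, -0.232, -0.803]), 'wrist_torque': array([-0.05 ,  0.036, -0.014]), 'finger_force': np.float64(0.0), 'width': np.float64(0.094)}
```

View pics/side0.png

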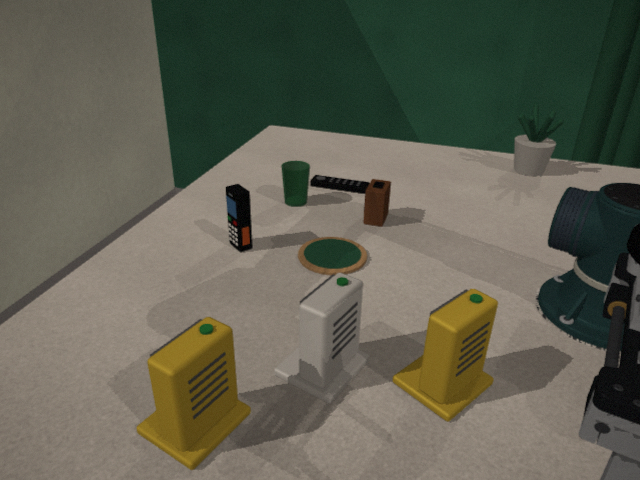

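View pics/top0.png

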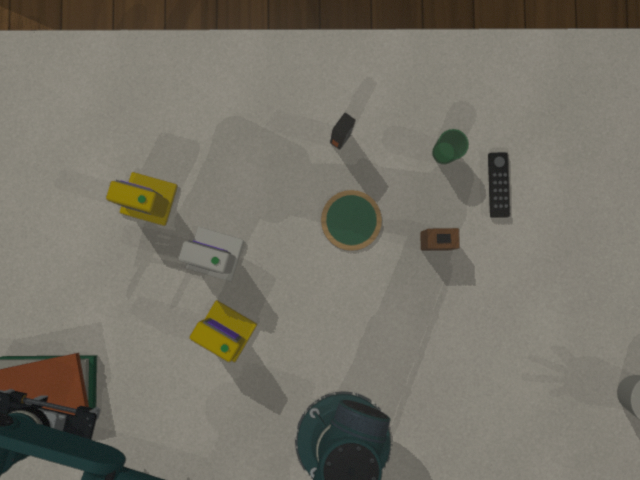

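The first target is the handset: black, at top (341,131) and side (239,220). The black remote at top (499,185) lies flat and is rejected. There are three lamps in the top view: yellow (139,186), white (212,245) and yellow (222,330). I choose the white one, with its window at about (0.436, 0.284, 0.094). Next I check both in close crops and measure their yaw.

Run:
```python
import cv2, numpy as np
t=cv2.imread("pics/top0.png"); s=cv2.imread("pics/side0.png")
a=cv2.resize(t[215:290,160:260],(800,600),interpolation=cv2.INTER_CUBIC)[:, :]
b=cv2.resize(t[105:155,315:365],(300,300),interpolation=cv2.INTER_CUBIC)
c=cv2.resize(s[175:260,205:275],(247,300),interpolation=cv2.INTER_CUBIC)
a=cv2.resize(a,(400,300)); a2=cv2.resize(s[265:405,270:375],(225,300))
W=np.zeros((600,700,3),np.uint8); W[:300,:400]=a; W[:300,400:700]=b; W[300:,:247]=c; W[300:,260:485]=a2
cv2.imwrite("pics/crop1.png",W)
```

```text
(no output)
```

View pics/crop1.png

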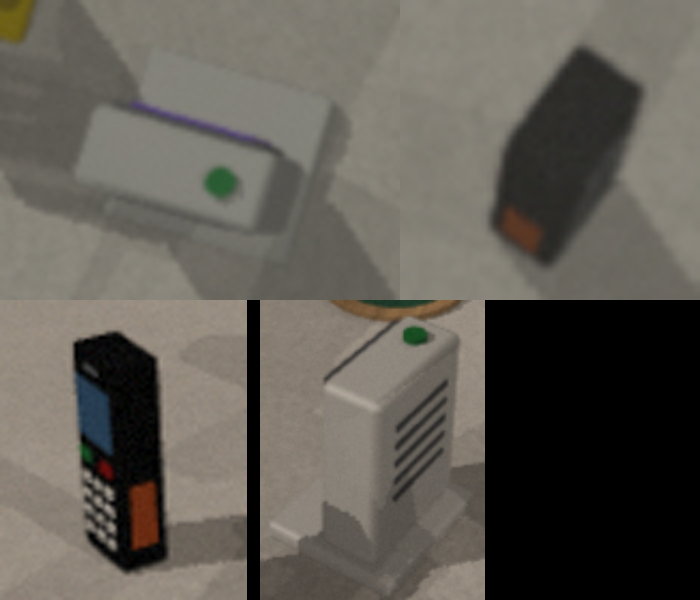

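```bash
cat > h.py <<'E'
from bench import robot
import cv2, numpy as np
from scipy.optimize import least_squares
M={c:robot.camera_model(c) for c in("side","top")}
def P(p,c):
    m=M[c]; return cv2.projectPoints(np.atleast_2d(p).astype(float),np.array(m["rvec"]),np.array(m["tvec"]),np.array(m["camera_matrix"]),None)[0].reshape(-1,2)
def back(uv,z,c="top"):
    m=M[c]; R=cv2.Rodrigues(np.array(m["rvec"]))[0]; C=-R.T@np.array(m["tvec"]).ravel()
    d=R.T@np.linalg.inv(m["camera_matrix"])@np.array([*uv,1.]); return C+d*(z-C[2])/d[2]
E
python3 - <<'E'
from h import *
S=lambda x,y:(205+x/3.53,175+(y-300)/3.53)
T=lambda x,y:(315+(x-400)/6,105+y/6)
# (k,o,z,cam,px)
obs=[(1,-1,.13,"side",S(75,343)),(-1,-1,.13,"side",S(118,333)),(-1,1,.13,"side",S(157,360)),(1,-1,0,"side",S(88,545)),(1,1,0,"side",S(128,571)),(-1,1,0,"side",S(166,558)),
(1,-1,.13,"top",T(583,45)),(-1,-1,.13,"top",T(640,90)),(1,1,0,"top",T(492,222)),(-1,1,0,"top",T(548,265))]
def f(v):
    x,y,a=v; k=np.array([np.cos(a),np.sin(a)]); o=np.array([-k[1],k[0]]); r=[]
    for i,j,z,c,px in obs: r+=list(P([*(np.array([x,y])+i*.015*k+j*.024*o),z],c)[0]-px)
    return r
s=least_squares(f,[.688,.002,.7],loss="soft_l1"); print("handset x,y,k-angle",s.x, np.degrees(s.x[2]),np.round(s.fun,1))
L=lambda x,y:(160+x/4,215+y/4)
a,b=back(L(132,104),.133),back(L(272,148),.133); print("violet",a,b,np.linalg.norm(a-b),np.degrees(np.arctan2(*(b-a)[[1,0]]))+90)
a,b,c=[back(L(*q),.014) for q in((155,48),(330,97),(290,262))]
for p,q,o in((a,b,90),(c,b,0)): print("plate",p,q,np.linalg.norm(p-q),np.degrees(np.arctan2(*(q-p)[[1,0]]))+o)
E
```

```text
handset x,y,k-angle [ 6.86481714e-01 -4.38748181e-05  9.24071182e-01] 52.94537867057817 [-0.9 -1.2  0.5 -1.7  1.1 -1.  -0.3 -1.4 -0.8  1.1  1.4  0.6 -0.6 -1.3
  1.3 -0.4 -1.5  0.5 -0.4  0.9]
violet [0.44145192 0.31631611 0.133     ] [0.41809764 0.24370104 0.133     ] 0.07627825188412461 -17.82870350858596
plate [0.48027119 0.32457023 0.014     ] [0.45171255 0.22526423 0.014     ] 0.10333090573978893 -16.04429033431066
plate [0.35849023 0.24781881 0.014     ] [0.45171255 0.22526423 0.014     ] 0.09591199198699614 -13.601003186516762
```

The handset stands at (0.687, 0.000) and its keypad normal points to about 53°. The white lamp's window is at about (0.433, 0.283) with its normal at about -17°, so the hold centre is about (0.510, 0.260, 0.095). I will grip across the 48 mm width with tool yaw 53°. That leaves j6 enough room for the whole turn.

Call:
play_rows --translation '[[-0.7,-0.41,0],[-0.7,-0.41,0],[-0.7,-0.41,0],[-0.7,-0.41,0],[-0.7,-0.41,0],[-0.7,-0.41,0],[-0.7,-0.41,0],[-0.7,-0.41,0]]' --twist '[[0,0,0],[0,0,0],[0,0,0],[0,0,0],[0,0,0],[0,0,0],[0,0,0],[0,0,0]]' --gripper '[1,1,1,1,1,1,1,1]'

```text
time: 1.3
tool_pos: [0.3128, 0.3569, 0.4049]
ee_rot: [3.141, 0.0, 2.916]
wrist_force: [-0.6, 0.1, 0.8]
width: 0.094
finger_force: 0.0
```

Call:
play_rows --translation '[[-0.7,-0.41,0],[-0.7,-0.41,0],[-0.7,-0.41,0],[-0.7,-0.41,0],[-0.7,-0.41,0],[-0.7,-0.41,0],[-0.7,-0.41,0],[-0.7,-0.41,0]]' --twist '[[0,0,0],[0,0,0],[0,0,0],[0,0,0],[0,0,0],[0,0,0],[0,0,0],[0,0,0]]' --gripper '[1,1,1,1,1,1,1,1]'

```text
time: 2.1
tool_pos: [0.5018, 0.1789, 0.4048]
ee_rot: [3.141, 0.0, 2.916]
wrist_force: [-0.2, -0.1, 0.5]
width: 0.0943
finger_force: 0.0
```

Call:
play_rows --translation '[[0,0,0],[0,0,0],[0,0,0],[0,0,0],[0,0,0],[0,0,0],[0,0,0],[0,0,0]]' --twist '[[0,0,1],[0,0,1],[0,0,1],[0,0,1],[0,0,1],[0,0,1],[0,0,1],[0,0,1]]' --gripper '[1,1,1,1,1,1,1,1]'

```text
time: 2.9
tool_pos: [0.501, 0.18, 0.4047]
ee_rot: [3.141, -0.0, 2.112]
wrist_force: [-0.3, 0.5, -0.2]
width: 0.0937
finger_force: 0.0
```

Call:
play_rows --translation '[[0,0,0],[0,0,0],[0,0,0],[0,0,0],[0,0,0],[0,0,0],[0,0,0],[0,0,0]]' --twist '[[0,0,1],[0,0,1],[0,0,1],[0,0,1],[0,0,1],[0,0,1],[0,0,1],[0,0,1]]' --gripper '[1,1,1,1,1,1,1,1]'

```text
time: 3.7
tool_pos: [0.501, 0.18, 0.4048]
ee_rot: [3.141, -0.0, 1.312]
wrist_force: [0.2, 0.3, -0.3]
width: 0.0939
finger_force: 0.0
```

Call:
play_rows --translation '[[0,0,0],[0,0,0],[0,0,0],[0,0,0],[0,0,0]]' --twist '[[0,0,1],[0,0,1],[0,0,1],[0,0,0.9],[0,0,0]]' --gripper '[1,1,1,1,1]'

```text
time: 4.2
tool_pos: [0.501, 0.18, 0.4048]
ee_rot: [3.142, -0.0, 0.926]
wrist_force: [-0.7, 0.2, -0.5]
width: 0.094
finger_force: 0.0
```

```bash
cat >> h.py <<'E'
def to(x,y,z,yaw):
    o=robot.get_obs(); p=o["tool_pos"]; R=cv2.Rodrigues
    r,pi,ya=o["ee_rot"]
    from scipy.spatial.transform import Rotation as Q
    q=Q.from_euler("xyz",[r,pi,ya]); t=Q.from_euler("xyz",[np.pi,0,np.radians(yaw)])
    print("t",round(float(o["time"]),2),"pos",np.round(p,4),"rpy",np.round(np.degrees([r,pi,ya]),1),"j6",round(float(o["joint_positions"][5]),2),"w",round(float(o["width"]),4),"F",np.round(o["wrist_force"],1))
    print("shift units",np.round(q.inv().apply(np.array([x,y,z])-p)/.04,2),"twist units",np.round((q.inv()*t).as_rotvec()/.1,2))
E
python3 -c "
from h import *
to(.687,.0,.40,53)
for c in('top','side'):
    robot.snapshot(c)
    for n in ('lamp_window','handset_center'): print(c,n,[(np.round(d['centre'],3),round(d['score'],2)) for d in robot.spot_point(n,c)])
cv2.imwrite('pics/s1.png',cv2.resize(robot.snapshot('top')[60:300,60:420,::-1],(800,533)))
"
```

```text
t 4.2 pos [0.501  0.18   0.4048] rpy [180.   -0.   53.1] j6 0.88 w 0.094 F [-0.7  0.2 -0.5]
shift units [-0.8   6.42  0.12] twist units [ 0.   -0.    0.01]
top lamp_window [(array([0.566, 0.438, 0.096]), 0.96), (array([0.438, 0.285, 0.097]), 0.76), (array([0.257, 0.259, 0.099]), 0.72)]
top handset_center [(array([0.689, 0.004, 0.062]), 0.79)]
side lamp_window []
side handset_center [(array([0.69 , 0.002, 0.064]), 0.61)]
```

View pics/s1.png

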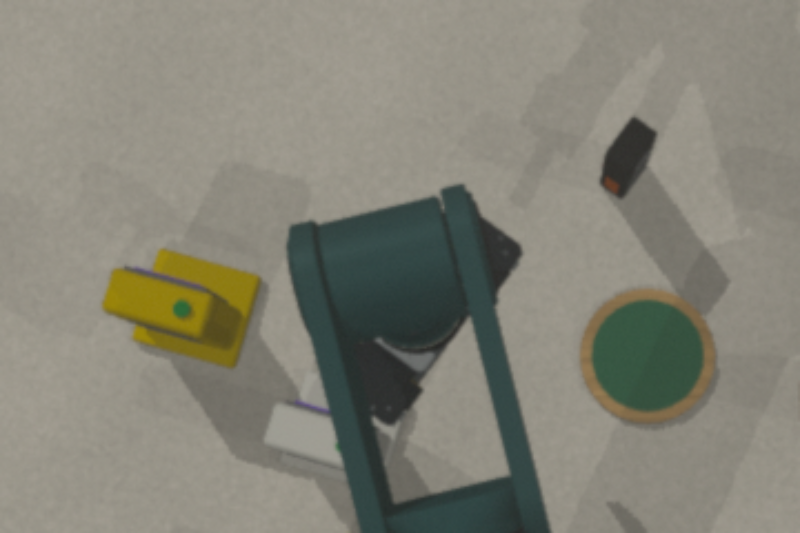

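The picture shows the handset at crop (628,157) clear of the arm, orange key lower left at (610,185). The white lamp is partly under the arm at (310,430), and the tray is at (648,355). The networks agree with my estimates, so I move over the handset and look once more before going down.

Call:
play_rows --translation '[[-0.1,0.8,0],[-0.1,0.8,0],[-0.1,0.8,0],[-0.1,0.8,0],[-0.1,0.8,0],[-0.1,0.8,0],[-0.1,0.8,0],[-0.05,0.8,0]]' --twist '[[0,0,0],[0,0,0],[0,0,0],[0,0,0],[0,0,0],[0,0,0],[0,0,0],[0,0,0]]' --gripper '[1,1,1,1,1,1,1,1]'

```text
time: 5.35
tool_pos: [0.6884, 0.001, 0.4045]
ee_rot: [-3.141, 0.0, 0.926]
wrist_force: [0.9, 0.8, -0.4]
width: 0.0939
finger_force: 0.0
```

Call:
play_rows --translation '[[0,0,0.5],[0,0,0.5],[0,0,0.2],[0,0,0]]' --twist '[[0,0,0],[0,0,0],[0,0,0],[0,0,0]]' --gripper '[1,1,1,1]'

```text
time: 5.75
tool_pos: [0.6874, 0.0022, 0.3545]
ee_rot: [-3.138, 0.002, 0.926]
wrist_force: [1.2, 0.5, -0.4]
width: 0.0939
finger_force: 0.0
```

```bash
python3 -c "
from h import *
to(.688,.002,.29,53)
im=robot.snapshot('side'); cv2.imwrite('pics/s2.png',cv2.resize(im[100:280,150:330,::-1],(600,600)))
print(P([.687,0,.13],'side'),P([.688,.002,.13],'side'))
"
```

```text
t 5.75 pos [0.6874 0.0022 0.3545] rpy [-1.798e+02  1.000e-01  5.310e+01] j6 0.57 w 0.0939 F [ 1.2  0.5 -0.4]
shift units [0.01 0.02 1.61] twist units [-0.03  0.02  0.01]
[[237.62232003 188.40312785]] [[236.71387628 188.72321268]]
```

View pics/s2.png

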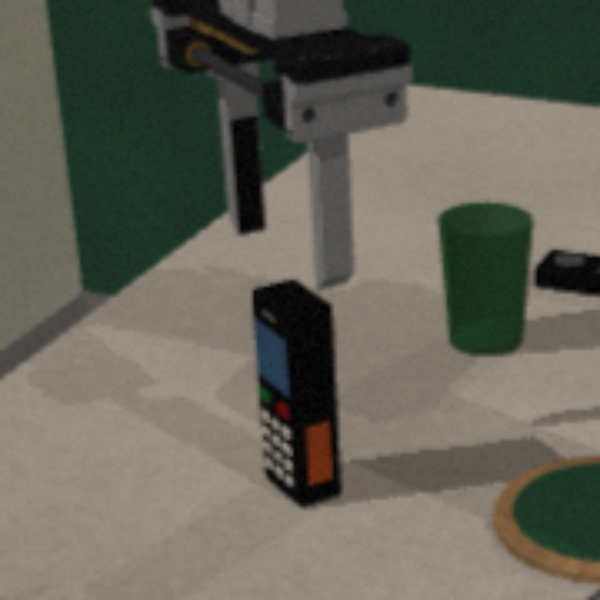

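The open fingers at (248,230) and (335,283) straddle the handset top at (293,300) and line up with its width. I go down and close.

Call:
play_rows --translation '[[0,0,0.5],[0,0,0.5],[0,0,0.4],[0,0,0.2],[0,0,0],[0,0,0]]' --twist '[[0,0,0],[0,0,0],[0,0,0],[0,0,0],[0,0,0],[0,0,0]]' --gripper '[1,1,1,1,1,1]'

```text
time: 6.4
tool_pos: [0.6878, 0.0022, 0.2936]
ee_rot: [3.14, -0.001, 0.926]
wrist_force: [0.7, 0.3, 0.3]
width: 0.094
finger_force: 0.0
```

Call:
play_rows --translation '[[0,0,0],[0,0,0],[0,0,0],[0,0,0],[0,0,0],[0,0,0],[0,0,0],[0,0,0]]' --twist '[[0,0,0],[0,0,0],[0,0,0],[0,0,0],[0,0,0],[0,0,0],[0,0,0],[0,0,0]]' --gripper '[-1,-1,-1,-1,-1,-1,-1,-1]'

```text
time: 7.2
tool_pos: [0.6876, 0.0021, 0.2927]
ee_rot: [3.141, -0.0, 0.926]
wrist_force: [0.5, -0.1, 0.0]
width: 0.0482
finger_force: 29.9
```

Gripped: opening 48 mm, pad force 30 N. I lift it and turn the keypad to 163°, away from the lamp, and only then carry it over.

Call:
play_rows --translation '[[0,0,-0.2],[0,0,-0.4],[0,0,-0.2],[0,0,0],[0,0,0],[0,0,0],[0,0,0],[0,0,0]]' --twist '[[0,0,0],[0,0,0],[0,0,-0.5],[0,0,-1],[0,0,-1],[0,0,-1],[0,0,-1],[0,0,-1]]' --gripper '[-1,-1,-1,-1,-1,-1,-1,-1]'

```text
time: 8.0
tool_pos: [0.6876, 0.0022, 0.3263]
ee_rot: [3.14, -0.0, 1.48]
wrist_force: [-0.1, 0.5, -1.0]
width: 0.0481
finger_force: 29.9
```

Call:
play_rows --translation '[[0,0,0],[0,0,0],[0,0,0],[0,0,0],[0,0,0],[0,0,0],[0,0,0],[0,0,0]]' --twist '[[0,0,-1],[0,0,-1],[0,0,-1],[0,0,-1],[0,0,-1],[0,0,-1],[0,0,-1],[0,0,-1]]' --gripper '[-1,-1,-1,-1,-1,-1,-1,-1]'

```text
time: 8.8
tool_pos: [0.6876, 0.0021, 0.3263]
ee_rot: [3.14, 0.001, 2.28]
wrist_force: [0.2, -0.0, -1.0]
width: 0.0481
finger_force: 29.9
```

Call:
play_rows --translation '[[0,0,0],[0,0,0],[0,0,0],[0,0,0],[0,0,0],[0,0,0],[0,0,0]]' --twist '[[0,0,-1],[0,0,-1],[0,0,-1],[0,0,-1],[0,0,-1],[0,0,-0.6],[0,0,0]]' --gripper '[-1,-1,-1,-1,-1,-1,-1]'

```text
time: 9.5
tool_pos: [0.6877, 0.0021, 0.3262]
ee_rot: [3.141, 0.002, 2.836]
wrist_force: [-0.1, -0.4, -0.7]
width: 0.048
finger_force: 29.9
```

```bash
python3 -c "
from h import *
to(.5115,.2606,.3227,163)
im=robot.snapshot('side'); cv2.imwrite('pics/s3.png',cv2.resize(im[100:280,150:330,::-1],(600,600)))
t=robot.snapshot('top'); cv2.imwrite('pics/lamp.png',cv2.resize(t[215:290,160:260,::-1],(800,600),interpolation=cv2.INTER_CUBIC))
print([(np.round(d['centre'],3),round(d['score'],2)) for d in robot.spot_point('handset_center','side')])
"
```

```text
t 9.5 pos [0.6877 0.0021 0.3262] rpy [1.800e+02 1.000e-01 1.625e+02] j6 -1.34 w 0.048 F [-0.1 -0.4 -0.7]
shift units [6.15 4.84 0.08] twist units [ 0.    0.02 -0.09]
[(array([0.688, 0.002, 0.098]), 0.68)]
```

View pics/s3.png

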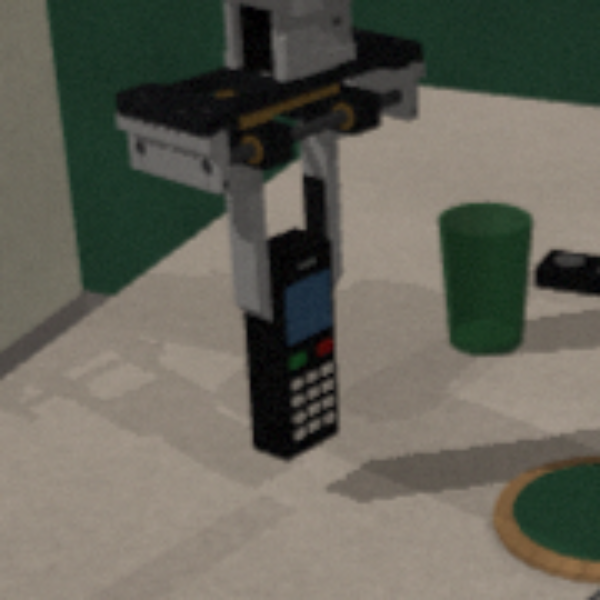

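View pics/lamp.png

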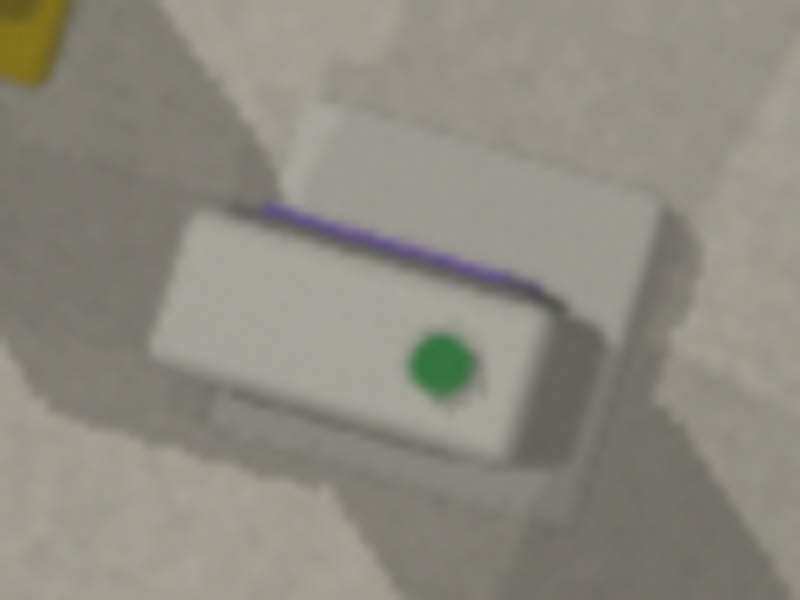

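In the side crop the handset hangs upright in the fingers, with the keypad (310,370) facing the lamp side. In the top crop the white lamp's violet strip runs from (265,205) to (540,288), which gives a normal of about -16.5°. I carry it over and hold.

Call:
play_rows --translation '[[0.3,0.24,0],[0.7,0.55,0],[0.7,0.55,0],[0.7,0.55,0],[0.7,0.55,0],[0.7,0.55,0],[0.7,0.55,0],[0.7,0.55,0]]' --twist '[[0,0,-0.15],[0,0,0],[0,0,0],[0,0,0],[0,0,0],[0,0,0],[0,0,0],[0,0,0]]' --gripper '[-1,-1,-1,-1,-1,-1,-1,-1]'

```text
time: 10.45
tool_pos: [0.5334, 0.2203, 0.325]
ee_rot: [3.141, -0.0, 2.851]
wrist_force: [0.5, 0.2, -0.7]
width: 0.0479
finger_force: 29.9
```

Call:
play_rows --translation '[[0.6,0.5,0],[0.35,0.25,0.08],[0,0,0],[0,0,0]]' --twist '[[0,0,0],[0,0,0],[0,0,0],[0,0,0]]' --gripper '[-1,-1,-1,-1]'

```text
time: 10.85
tool_pos: [0.5076, 0.258, 0.3214]
ee_rot: [-3.141, 0.001, 2.851]
wrist_force: [-0.3, 0.4, -0.3]
width: 0.048
finger_force: 29.9
```

```bash
python3 -c "
from h import *
to(.5107,.2603,.3227,163.5)
im=robot.snapshot('side'); cv2.imwrite('pics/s4.png',im[60:460,140:540,::-1])
print([(np.round(d['centre'],3),round(d['score'],2)) for d in robot.spot_point('handset_center','side')])
"
```

```text
t 10.85 pos [0.5076 0.258  0.3214] rpy [-180.     0.   163.4] j6 -0.91 w 0.048 F [-0.3  0.4 -0.3]
shift units [-0.06  0.08 -0.03] twist units [-0.01  0.01 -0.02]
[(array([0.511, 0.26 , 0.094]), 0.82)]
```

View pics/s4.png

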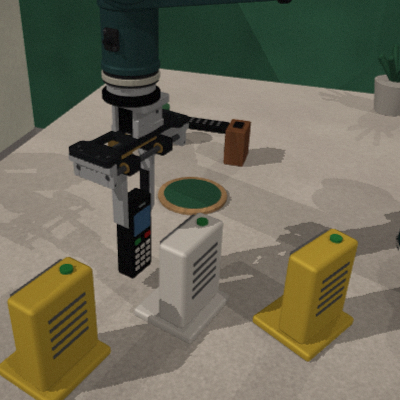

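The side view shows the keypad (140,245) facing the white lamp (190,270), in line and clear of its plate. I trim slightly, hold, then turn to the orange side and hold.

Call:
play_rows --translation '[[-0.06,0.08,-0.03],[0,0,0],[0,0,0],[0,0,0],[0,0,0],[0,0,0],[0,0,0],[0,0,0]]' --twist '[[0,0,0],[0,0,0],[0,0,0],[0,0,0],[0,0,0],[0,0,0],[0,0,0],[0,0,0]]' --gripper '[-1,-1,-1,-1,-1,-1,-1,-1]'

```text
time: 11.75
tool_pos: [0.5107, 0.2607, 0.3227]
ee_rot: [3.142, -0.0, 2.851]
wrist_force: [0.5, 1.0, -2.1]
width: 0.0481
finger_force: 29.9
```

Call:
play_rows --translation '[[0,0,0],[0,0,0],[0,0,0],[0,0,0],[0,0,0],[0,0,0],[0,0,0],[0,0,0]]' --twist '[[0,0,0],[0,0,0],[0,0,0],[0,0,0],[0,0,0],[0,0,0.5],[0,0,1],[0,0,1]]' --gripper '[-1,-1,-1,-1,-1,-1,-1,-1]'

```text
time: 12.55
tool_pos: [0.5108, 0.2606, 0.3227]
ee_rot: [3.142, -0.0, 2.597]
wrist_force: [0.2, -0.4, -1.4]
width: 0.0484
finger_force: 29.9
```

Call:
play_rows --translation '[[0,0,0],[0,0,0],[0,0,0],[0,0,0],[0,0,0],[0,0,0],[0,0,0],[0,0,0]]' --twist '[[0,0,1],[0,0,1],[0,0,1],[0,0,1],[0,0,1],[0,0,1],[0,0,1],[0,0,1]]' --gripper '[-1,-1,-1,-1,-1,-1,-1,-1]'

```text
time: 13.35
tool_pos: [0.5108, 0.2606, 0.3227]
ee_rot: [3.142, -0.0, 1.797]
wrist_force: [0.8, 0.3, -1.2]
width: 0.0478
finger_force: 29.9
```

Call:
play_rows --translation '[[0,0,0],[0,0,0],[0,0,0],[0,0,0],[0,0,0],[0,0,0],[0,0,0],[0,0,0]]' --twist '[[0,0,1],[0,0,1],[0,0,1],[0,0,1],[0,0,0.7],[0,0,0.5],[0,0,0],[0,0,0]]' --gripper '[-1,-1,-1,-1,-1,-1,-1,-1]'

```text
time: 14.15
tool_pos: [0.5108, 0.2606, 0.3227]
ee_rot: [-3.142, -0.0, 1.282]
wrist_force: [-0.3, 0.2, -2.2]
width: 0.0482
finger_force: 29.9
```

```bash
python3 -c "
from h import *
to(.5107,.2603,.3227,73.5)
robot.snapshot('side')
print([(np.round(d['centre'],3),round(d['score'],2)) for d in robot.spot_point('handset_center','side')])
"
```

```text
t 14.15 pos [0.5108 0.2606 0.3227] rpy [-180.    -0.    73.4] j6 0.66 w 0.0482 F [-0.3  0.2 -2.2]
shift units [-0.01 -0.   -0.  ] twist units [-0.   -0.   -0.01]
[(array([0.509, 0.26 , 0.095]), 0.95)]
```

Call:
play_rows --translation '[[0,0,0],[0,0,0],[0,0,0],[0,0,0],[0,0,0],[0,0,0],[0,0,0],[0,0,0]]' --twist '[[0,0,0],[0,0,0],[0,0,0],[0,0,0],[0,0,0],[0,0,0],[0,0,0],[0,0,0]]' --gripper '[-1,-1,-1,-1,-1,-1,-1,-1]'

```text
time: 15.05
tool_pos: [0.5108, 0.2607, 0.3227]
ee_rot: [-3.142, -0.0, 1.281]
wrist_force: [-0.4, 0.1, -1.3]
width: 0.0478
finger_force: 29.9
```

Call:
play_rows --translation '[[0,0,0],[0,0,0],[0,0,0],[0,0,0],[0,0,0],[0,0,0],[0,0,0],[0,0,0]]' --twist '[[0,0,0],[0,0,0],[0,0,0.5],[0,0,1],[0,0,1],[0,0,1],[0,0,1],[0,0,1]]' --gripper '[-1,-1,-1,-1,-1,-1,-1,-1]'

```text
time: 15.85
tool_pos: [0.5108, 0.2606, 0.3227]
ee_rot: [-3.142, -0.0, 0.727]
wrist_force: [0.4, -0.1, -0.4]
width: 0.0479
finger_force: 29.9
```

Call:
play_rows --translation '[[0,0,0],[0,0,0],[0,0,0],[0,0,0],[0,0,0],[0,0,0],[0,0,0],[0,0,0]]' --twist '[[0,0,1],[0,0,1],[0,0,1],[0,0,1],[0,0,1],[0,0,1],[0,0,1],[0,0,1]]' --gripper '[-1,-1,-1,-1,-1,-1,-1,-1]'

```text
time: 16.65
tool_pos: [0.5108, 0.2606, 0.3227]
ee_rot: [-3.141, -0.0, -0.073]
wrist_force: [-0.1, -0.2, -1.1]
width: 0.0482
finger_force: 29.9
```

Call:
play_rows --translation '[[0,0,0],[0,0,0],[0,0,0],[0,0,0],[0,0,0],[0,0,0],[0,0,0],[0,0,0]]' --twist '[[0,0,1],[0,0,0.7],[0,0,0.5],[0,0,0],[0,0,0],[0,0,0],[0,0,0],[0,0,0]]' --gripper '[-1,-1,-1,-1,-1,-1,-1,-1]'

```text
time: 17.45
tool_pos: [0.5108, 0.2606, 0.3227]
ee_rot: [-3.141, -0.0, -0.289]
wrist_force: [0.1, 0.5, -1.7]
width: 0.0483
finger_force: 29.9
```

Call:
play_rows --translation '[[0,0,0],[0,0,0],[0,0,0],[0,0,0],[0,0,0],[0,0,0],[0,0,0],[0,0,0]]' --twist '[[0,0,0],[0,0,0],[0,0,0],[0,0,0],[0,0,0],[0,0,0],[0,0,0],[0,0,0]]' --gripper '[-1,-1,-1,-1,-1,-1,-1,-1]'

```text
time: 18.25
tool_pos: [0.5108, 0.2607, 0.3227]
ee_rot: [-3.141, 0.0, -0.289]
wrist_force: [0.4, 0.6, -1.6]
width: 0.048
finger_force: 29.9
```

```bash
python3 -c "
from h import *
to(.498,-.020,.3227,-16.5)
im=robot.snapshot('side'); cv2.imwrite('pics/s5.png',im[60:460,140:540,::-1])
print([(np.round(d['centre'],3),round(d['score'],2)) for d in robot.spot_point('handset_center','side')])
robot.snapshot('top')
for c in('top','side'): print([(np.round(d['centre'],3),round(d['score'],2)) for d in robot.spot_point('tray_top',c)])
"
```

```text
t 18.25 pos [0.5108 0.2607 0.3227] rpy [-180.     0.   -16.6] j6 2.23 w 0.048 F [ 0.4  0.6 -1.6]
shift units [ 1.69  6.82 -0.  ] twist units [-0.    0.   -0.01]
[(array([0.509, 0.263, 0.092]), 0.56)]
[(array([ 0.497, -0.02 ,  0.007]), 0.97)]
[(array([ 0.496, -0.024,  0.01 ]), 0.78)]
```

View pics/s5.png

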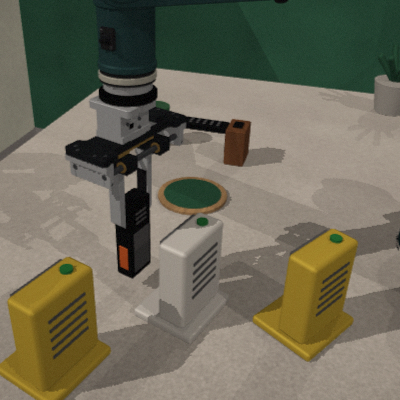

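The grey back (140,250) faces the white lamp and the orange key points toward the camera, as it should. Each face has had over a second. Next is the tray centre at about (0.497, -0.021).

Call:
play_rows --translation '[[0.1,0.3,0],[0.17,0.75,0],[0.2,0.75,0],[0.2,0.75,0],[0.2,0.75,0],[0.2,0.75,0],[0.2,0.75,0],[0.2,0.75,0]]' --twist '[[0,0,0],[0,0,0],[0,0,0],[0,0,0],[0,0,0],[0,0,0],[0,0,0],[0,0,0]]' --gripper '[-1,-1,-1,-1,-1,-1,-1,-1]'

```text
time: 19.3
tool_pos: [0.5033, 0.0291, 0.3228]
ee_rot: [3.141, -0.0, -0.29]
wrist_force: [0.5, -0.1, -1.7]
width: 0.0481
finger_force: 29.9
```

Call:
play_rows --translation '[[0.2,0.7,0],[0,0.4,0],[0,0.2,0],[0,0,0],[0,0,0]]' --twist '[[0,0,0],[0,0,0],[0,0,0],[0,0,0],[0,0,0]]' --gripper '[-1,-1,-1,-1,-1]'

```text
time: 19.8
tool_pos: [0.4966, -0.0208, 0.3227]
ee_rot: [-3.141, -0.0, -0.289]
wrist_force: [-0.4, -0.1, -1.1]
width: 0.0478
finger_force: 29.9
```

```bash
python3 -c "
from h import *
to(.497,-.021,.3027,-16.5)
robot.snapshot('side')
print([(np.round(d['centre'],3),round(d['score'],2)) for d in robot.spot_point('handset_center','side')])
"
```

```text
t 19.8 pos [ 0.4966 -0.0208  0.3227] rpy [-180.    -0.   -16.6] j6 1.7 w 0.0478 F [-0.4 -0.1 -1.1]
shift units [0.01 0.   0.5 ] twist units [-0.01 -0.   -0.01]
[(array([ 0.496, -0.018,  0.095]), 0.75)]
```

Lower it gently in small steps and watch the force.

Call:
play_rows --translation '[[0,0,0.15],[0,0,0.15],[0,0,0.1],[0,0,0.05],[0,0,0.03],[0,0,0.03],[0,0,0],[0,0,0]]' --twist '[[0,0,0],[0,0,0],[0,0,0],[0,0,0],[0,0,0],[0,0,0],[0,0,0],[0,0,0]]' --gripper '[-1,-1,-1,-1,-1,-1,-1,-1]'

```text
time: 20.7
tool_pos: [0.4967, -0.0211, 0.3025]
ee_rot: [-3.141, -0.0, -0.289]
wrist_force: [0.3, 0.4, -1.6]
width: 0.0481
finger_force: 29.9
```

Call:
play_rows --translation '[[0,0,0.02],[0,0,0.02],[0,0,0],[0,0,0]]' --twist '[[0,0,0],[0,0,0],[0,0,0],[0,0,0]]' --gripper '[-1,-1,-1,-1]'

```text
time: 21.1
tool_pos: [0.4967, -0.0211, 0.3007]
ee_rot: [-3.141, -0.0, -0.289]
wrist_force: [-0.3, -0.7, -1.1]
width: 0.0484
finger_force: 29.9
```

Call:
play_rows --translation '[[0,0,0.02],[0,0,0],[0,0,0]]' --twist '[[0,0,0],[0,0,0],[0,0,0]]' --gripper '[-1,-1,-1]'

```text
time: 21.4
tool_pos: [0.4968, -0.0211, 0.3005]
ee_rot: [-3.142, -0.001, -0.289]
wrist_force: [-0.5, 0.3, 4.0]
width: 0.048
finger_force: 29.9
```

It touches at about 5 N. I open and go straight up.

Call:
play_rows --translation '[[0,0,0],[0,0,0],[0,0,0],[0,0,0],[0,0,0],[0,0,0],[0,0,0],[0,0,0]]' --twist '[[0,0,0],[0,0,0],[0,0,0],[0,0,0],[0,0,0],[0,0,0],[0,0,0],[0,0,0]]' --gripper '[0.1,0.2,0.4,0.6,0.8,1,1,1]'

```text
time: 22.2
tool_pos: [0.4967, -0.021, 0.2999]
ee_rot: [-3.141, -0.0, -0.289]
wrist_force: [-0.5, -0.4, 0.5]
width: 0.0939
finger_force: 0.0
```

Call:
play_rows --translation '[[0,0,-0.2],[0,0,-0.5],[0,0,-0.6],[0,0,-0.6],[0,0,-0.6],[0,0,-0.4],[0,0,0],[0,0,0]]' --twist '[[0,0,0],[0,0,0],[0,0,0],[0,0,0],[0,0,0],[0,0,0],[0,0,0],[0,0,0]]' --gripper '[1,1,1,1,1,1,1,1]'

```text
time: 23.0
tool_pos: [0.4966, -0.021, 0.416]
ee_rot: [-3.141, -0.001, -0.289]
wrist_force: [-0.6, 1.2, -0.3]
width: 0.0941
finger_force: 0.0
```

```bash
python3 -c "
from h import *
to(.497,-.021,.42,-16.5)
im=robot.snapshot('side'); cv2.imwrite('pics/s6.png',im[60:360,160:560,::-1])
for n in('handset_center','tumbler'): print([(np.round(d['centre'],3),round(d['score'],2)) for d in robot.spot_point(n,'side')])
"
```

```text
t 23.0 pos [ 0.4966 -0.021   0.416 ] rpy [-180.    -0.   -16.6] j6 1.7 w 0.0941 F [-0.6  1.2 -0.3]
shift units [ 0.01 -0.   -0.1 ] twist units [-0.   -0.01 -0.01]
[]
[(array([ 0.651, -0.242,  0.001]), 0.62)]
```

View pics/s6.png

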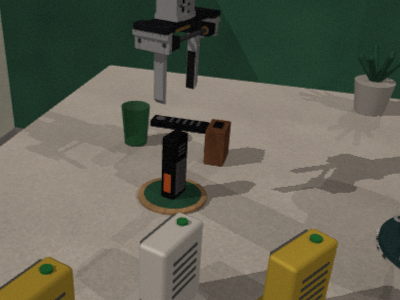

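The handset stands upright at (173,165), in the middle of the tray. The gripper is well above it, and the tumbler at (136,123) has not moved. I hand the job in.

```bash
python3 -c "
from bench import robot
print(robot.close_job())"
```

```text
the job is handed in; nothing more can be done
None
```

I showed the handset's keypad, orange-key side and back to the white UV lamp in that order, each for over a second, stood it upright in the middle of the tray and let go; the tumbler wasn't moved, and I handed the job in at about 23 s (no verdict was returned).

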